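# Fold up the remote caddy and lift it level

### The job

Fold the three hinged panels of the teal caddy (left, right and near) fully upright while it stands on the sideboard, so that it becomes an open box around the two remotes. Then pick the caddy up by its wooden handle with both remotes inside and finish while holding it still and level in the air, about 10 cm clear of the sideboard. Do not tip the caddy, and leave the tray's contents and the candle jar where they are.

Things in the scene. Friction and masses are not known exactly. Their poses are not given: they have to be found in the camera images.
- caddy: Teal folding caddy, loose, 0.55 to 0.85 kg loaded, balanced near below mid-handle. Origin: centre of its underside. Axes: x from near panel to fixed back wall (away from the robot, within 0.25 rad), y to the left panel, z up. Base 140 (x) by 200 (y) mm, its top at z = 12 mm. Back wall at x = 68 mm, top z = 59 mm; divider along y at x = 0, top z = 32 mm.
- handle (a point): Centre of the caddy's wooden handle bar, 115 mm above the caddy's origin; axes as the caddy's. The bar runs along y: 14 mm thick (x), 118 mm long, 16 mm high, on two 8 mm square posts at y = +55 and -55 mm; free below between them.
- left_panel (a joint): Angle (rad) of the left panel, teal, 126 mm wide, 45 mm high, 4 mm thick: 0 = flat outwards, 1.571 = upright, at its stop. Starts between 0.12 and 0.5. The hinge (0.03 N m friction) stays where it is left. Hinge line: 12 mm above the caddy's origin, at caddy y = +100 mm, parallel to x (barrel at x = 0).
- right_panel (a joint): Angle (rad) of the right panel, teal, 126 mm wide, 45 mm high, 4 mm thick: 0 = flat outwards, 1.571 = upright, at its stop. Starts between 0.12 and 0.5. The hinge (0.03 N m friction) stays where it is left. Hinge line: 12 mm above the caddy's origin, at caddy y = -100 mm, parallel to x (barrel at x = 0).
- near_panel (a joint): Angle (rad) of the near panel, teal, 190 mm wide, 45 mm high, 4 mm thick: 0 = flat outwards, 1.571 = upright, at its stop. Starts between 0.12 and 0.5. The hinge (0.03 N m friction) stays where it is left. Hinge line: 12 mm above the caddy's origin, at caddy x = -70 mm, parallel to y (barrel at y = 0).
- left_panel_grip (a point): Centre of the orange grip barrel of the left panel: a cylinder 14 mm across, 24 mm long, parallel to the hinge; pinched from above by its flat ends (along the hinge) it turns between the fingers as the panel swings. It is 72 mm from the hinge line, on a neck 12 mm wide and 4 mm thick; the wide part of the panel ends 27 mm short of the barrel's centre.
- right_panel_grip (a point): Centre of the orange grip barrel of the right panel: a cylinder 14 mm across, 24 mm long, parallel to the hinge; pinched from above by its flat ends (along the hinge) it turns between the fingers as the panel swings. It is 72 mm from the hinge line, on a neck 12 mm wide and 4 mm thick; the wide part of the panel ends 27 mm short of the barrel's centre.
- near_panel_grip (a point): Centre of the orange grip barrel of the near panel: a cylinder 14 mm across, 24 mm long, parallel to the hinge; pinched from above by its flat ends (along the hinge) it turns between the fingers as the panel swings. It is 72 mm from the hinge line, on a neck 12 mm wide and 4 mm thick; the wide part of the panel ends 27 mm short of the barrel's centre.
- tv_remote_mid (a point): Centre of the dark grey TV remote, 44 x 165 x 18 mm (length along its y), lying loose on the caddy's base on one side of the divider (which side varies).
- ac_remote_mid (a point): Centre of the beige air-conditioner remote, 46 x 130 x 18 mm (length along its y), lying loose on the caddy's base on the other side of the divider.
- tray: Aluminium tray with a clear acrylic cover half open, fixed, 300 (x) x 190 (y) x 63 mm high, to the left of the caddy; origin at the centre of its underside. Not part of the work.
- ring_dish: Olive ceramic ring dish, 70 mm across, 28 mm high, in the tray; origin at the centre of its underside. Leave it alone.
- glass_cube: Clear glass cube, 42 mm, in the tray; origin at the centre of its underside. Leave it alone.
- candle_jar: Amber glass candle jar, 68 mm across, 70 mm high, on the sideboard to the right of the caddy; origin at the centre of its underside. Leave it alone.
There are look-alikes about, which are no part of the job. What is shaped like the part that bears ac_remote_mid but blue or red is not meant.

How it is judged:
On the way:
1. all three panels stand upright (within 10 degrees) while the caddy, with both remotes on its base, stands on the sideboard (value of joint each of left_panel, right_panel, near_panel above 1.4 rad and height (world z) of caddy below 0.012 m and angle between caddy's own z axis and vertical below 0.1 rad and x of tv_remote_mid in the frame of caddy between -0.068 and 0.068 m and y of tv_remote_mid in the frame of caddy between -0.098 and 0.098 m and z of tv_remote_mid in the frame of caddy between 0.012 and 0.045 m and x of ac_remote_mid in the frame of caddy between -0.068 and 0.068 m and y of ac_remote_mid in the frame of caddy between -0.098 and 0.098 m and z of ac_remote_mid in the frame of caddy between 0.012 and 0.045 m), for 0.2 s.
At the end, for the whole second after the job is handed in: The robot holds the caddy in its fingers by the handle, nothing else carrying it: underside 70 to 180 mm above the sideboard, level within 0.10 rad (6 degrees), still (under 20 mm/s and 0.1 rad/s), all three panels within 10 degrees of upright (over 1.40 rad), both remotes inside (value of joint each of left_panel, right_panel, near_panel above 1.4 rad and x of tv_remote_mid in the frame of caddy between -0.068 and 0.068 m and y of tv_remote_mid in the frame of caddy between -0.098 and 0.098 m and z of tv_remote_mid in the frame of caddy between 0.012 and 0.045 m and x of ac_remote_mid in the frame of caddy between -0.068 and 0.068 m and y of ac_remote_mid in the frame of caddy between -0.098 and 0.098 m and z of ac_remote_mid in the frame of caddy between 0.012 and 0.045 m and height (world z) of caddy between 0.07 and 0.18 m and angle between caddy's own z axis and vertical below 0.1 rad and linear speed of caddy below 0.02 m/s and angular speed of caddy below 0.1 rad/s and contact force between the fingers and caddy above 2 N and contact force between caddy and tray below 0.1 N and distance between the grasp point and handle below 0.06 m); the arm keeps its last pose, push and grip.
It fails at once if the caddy is tipped more than 0.3 rad (angle between caddy's own z axis and vertical above 0.3 rad).
It fails at once if the ring dish is moved more than 15 mm (distance of ring_dish from where it was at the start of the episode above 0.015 m).
It fails at once if the glass cube is moved more than 15 mm (distance of glass_cube from where it was at the start of the episode above 0.015 m).
It fails at once if the candle jar is moved more than 15 mm (distance of candle_jar from where it was at the start of the episode above 0.015 m).
It also fails if it takes over 72 s, if anything falls off the work surface, if the arm or the gripper's body presses on something with over 40 N, if the wrist force passes 120 N, or if a joint passes its speed limit or range.

### The arm

A 6-joint arm with a two-finger parallel gripper is mounted at the origin on the work surface. World frame = base frame: x ahead of the robot, y to its left, z up, the work surface at z = 0. Lengths are in m, angles in rad, forces in N, time in s.
With the tool pointing down it reaches from about 0.3 to 0.775 m from the base axis. Payload 14.6 kg.
Tool frame: the origin (TCP) lies at the very end of the fingers, on their centre line; the grasp point (between the pads) lies 19 mm behind it; z points along the fingers, y is the line along which they close (so a half turn about z gives the same grasp; the last joint's range is limited). The gripper opens to 94 mm and grips with 3 to 60 N. Pads are 16 mm wide; open, the fingers measure 119 mm over their backs; the gripper's body (75 mm by 177 mm) begins 78 mm behind the grasp point.
Start: joints at [-1.26, 0.3, 1.521, -0, 1.321, -0.067], TCP at [0.203, -0.511, 0.205] pointing down, gripper open.
Joint ranges: [-3.03, 3.03], [-0.79, 2.21], [0.23, 2.52], [-1.04, 4.18], [0, 3.07], [-2.55, 2.55]. Speed limits (rad/s): [2.22, 2.22, 2.57, 3.14, 3.14, 3.14].

### API

Orientations are given as [roll, pitch, yaw] about the fixed x, y, z axes, in that order (R = Rz(yaw) Ry(pitch) Rx(roll)).
In Python, from station import * gives the robot as it stands.
- The arm moves only by the tool jog_arm, never from a script. Its argument "rows" is a list of rows, each a list of 3 entries, a list of its own where there are three numbers: the shift along the tool's x, y, z in m, then the turn about the tool's z in degrees, then the finger opening in m, from 0 to 0.094. A call has 1 to 12 rows; each row shifts and turns the commanded pose from where the row before left it, along the tool's axes as they then stand; what a row does not reach is not made up. A row lasts 1/12 s, in which the tool goes at most 41.7 mm and 7.16 degrees, less where a joint would pass 70% of its speed; a pose out of reach is approached as far as the arm can. A call is refused whole if a number of a shift passes 0.0417 or a number of a turn 7.16, either way. A call with a gripper value outside its range is refused whole. The fingers move at their own pace and stop on an object; "squeeze" is the grip in N (left out, the last holds). Time passes only in rows, so rows that do not move let the fingers close. It gives the time, the measured TCP pose, the force, the opening and the grip force at its end, in the units of the state.
- get_obs(): the state, without advancing time (a new reading comes with each control period).
- camera(name): name is "side" or "top"; returns a dict with "image" (480x640x3 uint8, red, green, blue), "range_z" (480x640 float32, m along the optical axis (not along the pixel's ray), 0 where there is no reading), "K" (3x3 intrinsics, pixels), "world_from_camera" (4x4, takes a point from camera to world coordinates). Camera axes: x right, y up, looking along -z (the intrinsics and any distortion apply to the point x, -y, -z); pixel columns grow to the right and rows downward; lengths in m; the calibration is good to about 2 mm. A picture is of the moment at which its call begins.
- hand_in(): hands the job in; it is judged then, once.
Trained networks look in a picture, given as the dict that the camera call returned (one of the last four; its "shot" number tells which), for a name from the list of things; names that differ only in an ending like _2 or _b are one class to them, and where a whole thing is asked for, a point or a joint stands for the part that bears it (a point fixed in the world has none). Each returns a list of dicts, best first, with "p" (0 to 1); they miss things now and then, are a little off and sometimes report something else, mostly with a low value. They report only what shows in the picture. A call takes as long as a camera call. They do not tell look-alikes from the thing itself.
- search_frame(label, picture): "at" ([column, row] as shares, 0 to 1, of the picture: columns of its width, rows of its height, amid what is visible of it).
- spot_point(label, picture): "at" ([column, row] as shares, 0 to 1, of the picture: columns of its width, rows of its height: a listed point, or the origin of a listed thing).
The state is a dict: "time_s": time; "qpos": joint angles; "joint_vel": joint speeds; "tau": joint torques, N m; "ee_pos": TCP position; "eef_rot": TCP orientation; "force": force on the tool from outside, world axes, zero at the start; "moment": the same for the moment, N m; "grip_width": finger opening in m; "grip_force": force on a finger pad.
Only numpy, scipy, OpenCV 4.12 (cv2) and the standard library are available. Lean on these libraries where they do the work, as an engineer would, in place of code of your own. Each camera call takes 0.05 s, during which the arm holds its last target. There are 200 camera calls.

## Working session

There is one attempt and no reset: what is moved stays moved. The work goes in short steps, Python scripts to look and compute and a tool call to move; the robot and the scene stay as the last step left them, time stands still between calls to the robot, and variables do not carry over. Pictures are saved under pics/ and viewed, at most 10 in all, crops included, and the job is handed in when it is done.

Besides the shell and the picture viewer there is one more tool, called after ">>>" as name(argument=value, ...) on one line, values as JSON. jog_arm: Moves the arm, as the interface text tells. Its arguments: {"type":"object","properties":{"rows":{"type":"array","items":{"type":"array"}},"squeeze":{"type":"number"}},"required":["rows"]}

```bash
mkdir -p pics; ls
cat > h.py <<'E'
from station import *
import numpy as np, cv2
def pix2w(c,u,v,z=None):
    K=c["K"];T=c["world_from_camera"]
    d=np.array([(u-K[0,2])/K[0,0],-(v-K[1,2])/K[1,1],-1.])
    if z is None:
        r=c["range_z"][int(v),int(u)]; return T[:3,:3]@(d*r)+T[:3,3]
    w=T[:3,:3]@d; return T[:3,3]+w*(z-T[2,3])/w[2]
def ray(c,u,v):
    K=c["K"];T=c["world_from_camera"]
    d=T[:3,:3]@np.array([(u-K[0,2])/K[0,0],-(v-K[1,2])/K[1,1],-1.]);return T[:3,3],d/np.linalg.norm(d)
def tri(rs):
    A=sum(np.eye(3)-np.outer(d,d) for o,d in rs);b=sum((np.eye(3)-np.outer(d,d))@o for o,d in rs)
    return np.linalg.solve(A,b)
def save(c,n): cv2.imwrite("pics/"+n,c["image"][:,:,::-1])
L=["handle","left_panel_grip","right_panel_grip","near_panel_grip","caddy","tv_remote_mid","ac_remote_mid","candle_jar","tray"]
E
python3 - <<'E'
from h import *
np.set_printoptions(precision=3,suppress=True)
C={n:camera(n) for n in("side","top")}
for n in C: save(C[n],n+"1.png"); print(n,C[n]["world_from_camera"][:3,3],C[n]["K"][0,0])
for l in L:
    for n in C:
        for r in spot_point(l,C[n])[:3]:
            u,v=r["at"][0]*640,r["at"][1]*480
            print(l,n,round(r["p"],2),round(u),round(v),pix2w(C[n],min(u,639),min(v,479)))
print(get_obs())
E
```

```text
pics
side [0.017 0.775 1.186] 453.1548570836251
top [0.274 0.025 1.422] 498.57746055923303
handle top 0.67 328 243 [0.573 0.018 0.123]
handle top 0.62 327 263 [0.537 0.017 0.025]
left_panel_grip side 0.77 290 296 [0.553 0.185 0.034]
right_panel_grip side 0.7 344 225 [ 0.604 -0.188  0.001]
right_panel_grip top 0.87 386 247 [ 0.594 -0.148  0.031]
near_panel_grip side 0.68 379 179 [ 0.62  -0.458  0.019]
near_panel_grip side 0.58 352 277 [0.441 0.008 0.028]
near_panel_grip top 0.74 330 299 [0.436 0.002 0.029]
caddy side 0.65 318 262 [0.571 0.017 0.016]
caddy top 0.91 326 252 [0.569 0.023 0.019]
tv_remote_mid side 0.84 306 253 [0.571 0.075 0.12 ]
tv_remote_mid top 0.91 327 241 [0.601 0.021 0.027]
ac_remote_mid side 0.97 325 262 [0.542 0.015 0.035]
ac_remote_mid side 0.92 335 327 [0.385 0.188 0.02 ]
ac_remote_mid side 0.91 395 255 [ 0.376 -0.15   0.026]
ac_remote_mid top 0.95 340 192 [ 0.752 -0.007  0.02 ]
ac_remote_mid top 0.79 327 261 [0.541 0.018 0.03 ]
ac_remote_mid top 0.68 387 322 [ 0.382 -0.16   0.015]
candle_jar side 0.64 384 180 [ 0.605 -0.467  0.017]
candle_jar top 0.7 499 247 [ 0.612 -0.464  0.046]
tray side 0.85 222 374 [0.557 0.486 0.004]
tray top 0.55 166 248 [0.553 0.487 0.003]
tray top 0.19 498 243 [ 0.621 -0.461  0.048]
{'time_s': 1.0, 'qpos': array([-1.26 ,  0.3  ,  1.521, -0.   ,  1.321, -0.067]), 'joint_vel': array([-0.   , -0.003, -0.001, -0.001, -0.   ,  0.   ]), 'tau': array([  0.002, -53.166, -35.291,   0.071,   0.021,  -0.   ]), 'ee_pos': array([ 0.203, -0.511,  0.205]), 'eef_rot': array([-3.142,  0.   ,  0.378]), 'force': array([-0.113, -0.003, -1.193]), 'moment': array([ 0.001, -0.055, -0.019]), 'grip_force': 0.0, 'grip_width': 0.09412334915308365}
```

Run:
```python
import cv2
a=cv2.imread("pics/top1.png")[150:360,230:510];b=cv2.imread("pics/side1.png")[150:360,210:490]
a=cv2.resize(a,(800,600),interpolation=2);b=cv2.resize(b,(800,600),interpolation=2)
cv2.imwrite("pics/topc.png",a);cv2.imwrite("pics/sidec.png",b)
```

```text
(no output)
```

View pics/topc.png

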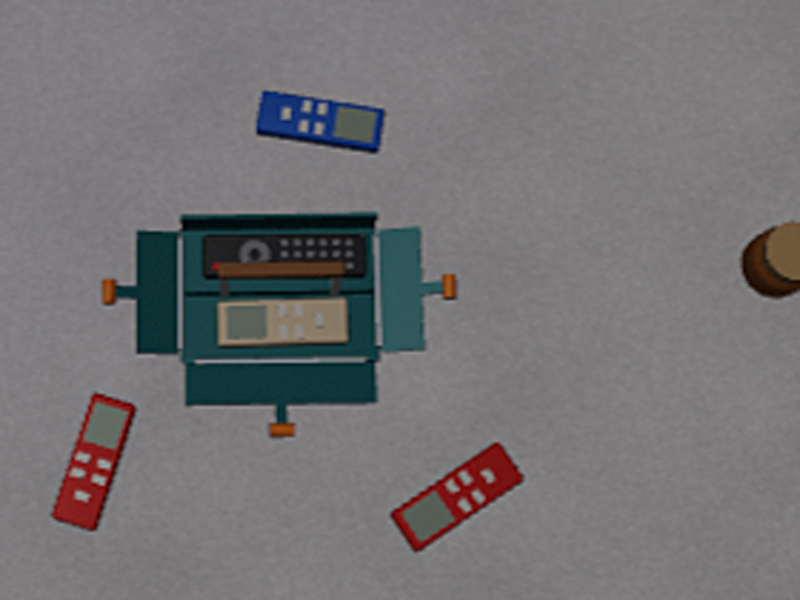

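View pics/sidec.png

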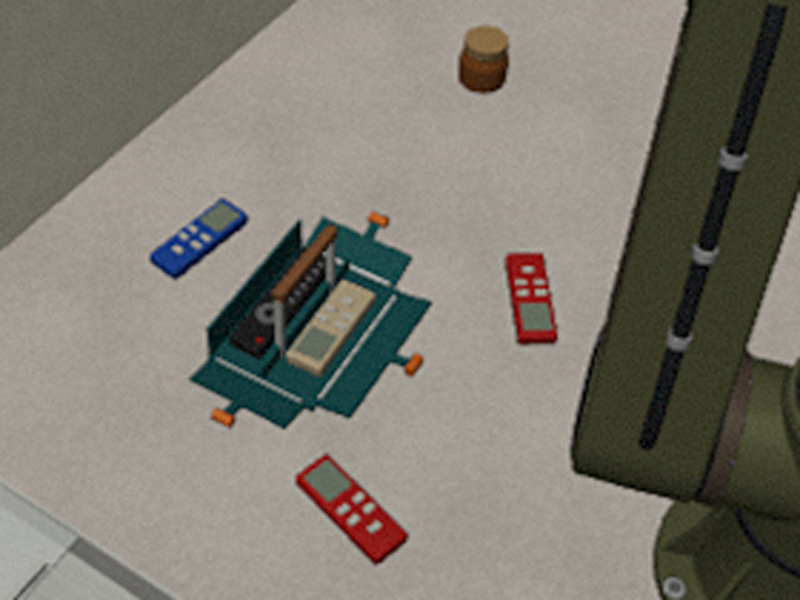

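The top crop shows the caddy around (327,252) with orange barrels at about (268,252), (387,250) and (329,300). The beige remote is at (329,263), the TV remote at (329,240) and the handle bar at (328,244). Things that could be mistaken for the targets are the red remotes at (263,311) and (390,324), the blue remote at (342,192), and the amber jar at (505,240), which could pass for a barrel. I choose the three barrels joined to teal necks.

```bash
cat >> h.py <<'E'
def orange(c,box):
    h=cv2.cvtColor(c["image"],cv2.COLOR_RGB2HSV);u0,u1,v0,v1=box
    m=((h[...,0]>=5)&(h[...,0]<=18)&(h[...,1]>170)&(h[...,2]>120)).astype(np.uint8)
    k=np.zeros_like(m);k[v0:v1,u0:u1]=1;n,_,s,ce=cv2.connectedComponentsWithStats(m*k)
    return [(tuple(ce[i].round(1)),int(s[i,4])) for i in range(1,n) if s[i,4]>5]
E
python3 - <<'E'
from h import *
np.set_printoptions(precision=4,suppress=True)
C={n:camera(n) for n in("side","top")}
O={"side":orange(C["side"],(270,400,200,330)),"top":orange(C["top"],(240,400,220,330))}
print(O)
S=sorted(O["side"],key=lambda a:a[0][0]);T=sorted(O["top"],key=lambda a:a[0][0])
# match by min residual
for t in T:
    for s in S:
        rs=[ray(C["top"],*t[0]),ray(C["side"],*s[0])];p=tri(rs)
        e=max(np.linalg.norm(np.cross(p-o,d)) for o,d in rs)
        if e<.006: print(t,s,p,e)
# handle bar: brown pixels by range height
for n in C:
    c=C[n];v,u=np.mgrid[0:480,0:640];K=c["K"];T_=c["world_from_camera"];r=c["range_z"]
    P=np.stack([(u-K[0,2])/K[0,0]*r,-(v-K[1,2])/K[1,1]*r,-r],-1)@T_[:3,:3].T+T_[:3,3]
    m=(abs(P[...,0]-.57)<.15)&(abs(P[...,1]-.02)<.15)&(P[...,2]>.105)&(P[...,2]<.14)
    Q=P[m];print(n,m.sum(),Q.mean(0),Q.min(0),Q.max(0))
    (a,b),(w,h),an=cv2.minAreaRect(Q[:,:2].astype(np.float32));print(a,b,w,h,an,np.polyfit(Q[:,1],Q[:,0],1))
    m=(abs(P[...,0]-.66)<.05)&(abs(P[...,1]-.02)<.13)&(P[...,2]>.045)&(P[...,2]<.075);Q=P[m]
    if len(Q)>10: print("wall",Q.mean(0),np.polyfit(Q[:,1],Q[:,0],1))
E
```

```text
{'side': [((np.float64(342.1), np.float64(226.5)), 15), ((np.float64(354.3), np.float64(276.8)), 20), ((np.float64(287.6), np.float64(295.6)), 21)], 'top': [((np.float64(386.8), np.float64(249.2)), 25), ((np.float64(267.0), np.float64(251.3)), 23), ((np.float64(328.5), np.float64(300.0)), 24)]}
((np.float64(267.0), np.float64(251.3)), 23) ((np.float64(287.6), np.float64(295.6)), 21) [0.558  0.1898 0.0359] 0.001053976084273314
((np.float64(328.5), np.float64(300.0)), 24) ((np.float64(354.3), np.float64(276.8)), 20) [0.4324 0.007  0.0322] 0.0018026308187682927
((np.float64(386.8), np.float64(249.2)), 25) ((np.float64(342.1), np.float64(226.5)), 15) [ 0.5866 -0.1501  0.0343] 0.0006451973307355566
side 180 [0.5733 0.0233 0.1223] [ 0.5635 -0.041   0.1054] [0.5861 0.0777 0.1292]
0.5748999714851379 0.018357664346694946 0.015595451928675175 0.11924507468938828 4.677581787109375 [-0.0761  0.5751]
wall [0.6421 0.0286 0.0562] [-0.0817  0.6445]
top 256 [0.5693 0.0179 0.1214] [ 0.559  -0.0412  0.1062] [0.5831 0.0744 0.1298]
0.5699000358581543 0.01682426780462265 0.015662608668208122 0.11562135070562363 5.85177755355835 [-0.0829  0.5708]
wall [0.6373 0.0292 0.0558] [-0.0732  0.6394]
```

>>> jog_arm(rows=[[[0,0,0],-6.65,0.06],[[0,0,0],-6.65,0.06],[[0,0,0],-6.65,0.06],[[0,0,0],-6.65,0.06],[[0,0,0],-6.65,0.06],[[0,0,0],-6.65,0.06],[[0,0,0],-6.65,0.06],[[0,0,0],-6.65,0.06],[[0,0,0],-6.65,0.06],[[0,0,0],-6.65,0.06],[[0,0,0],-6.65,0.06],[[0,0,0],0,0.06]], squeeze=6)

```text
time_s: 2.1
ee_pos: [0.2029, -0.5112, 0.2055]
eef_rot: [-3.142, 0.0, 1.66]
force: [-0.4, -0.1, 0.6]
grip_width: 0.0599
grip_force: 0.0
```

>>> jog_arm(rows=[[[0.025,0.032,0],0,0.06],[[0.025,0.032,0],0,0.06],[[0.025,0.032,0],0,0.06],[[0.025,0.032,0],0,0.06],[[0.025,0.032,0],0,0.06],[[0.025,0.032,0],0,0.06],[[0.025,0.032,0],0,0.06],[[0.025,0.032,0],0,0.06],[[0.025,0.032,0],0,0.06],[[0.025,0.032,0],0,0.06],[[0.025,0.032,0],0,0.06],[[0.025,0.032,0],0,0.06]])

```text
time_s: 3.1
ee_pos: [0.5617, -0.1784, 0.2056]
eef_rot: [3.141, 0.0, 1.65]
force: [0.3, -1.0, 0.5]
grip_width: 0.0593
grip_force: 0.0
```

>>> jog_arm(rows=[[[0.007,0.007,0.025],0,0.06],[[0.007,0.007,0.025],0,0.06],[[0.007,0.007,0.025],0,0.06],[[0.006,0.007,0.025],0,0.06],[[0,0,0],0,0.06],[[0,0,0],0,0.06]])

```text
time_s: 3.6
ee_pos: [0.5857, -0.1507, 0.1051]
eef_rot: [-3.14, -0.001, 1.652]
force: [0.3, 0.2, 0.5]
grip_width: 0.0597
grip_force: 0.0
```

>>> jog_arm(rows=[[[0,0,0.03],0,0.06],[[0,0,0.03],0,0.06],[[0,0,0.028],0,0.06],[[0,0,0],0,0.06],[[0,0,0],0,0.02],[[0,0,0],0,0.02],[[0,0,0],0,0.02],[[0,0,0],0,0.02],[[0,0,0],0,0.02],[[0,0,0],0,0.02]])

```text
time_s: 4.43
ee_pos: [0.5864, -0.151, 0.0182]
eef_rot: [3.141, 0.0, 1.654]
force: [-0.1, -1.2, -0.1]
grip_width: 0.0238
grip_force: 6.0
```

```bash
cat >> h.py <<'E'
def arc(a0,a1,n,r=.072):
    "inward/up increments of a barrel swinging from a0 to a1"
    a=np.linspace(a0,a1,n+1); return np.c_[-np.diff(r*np.cos(a)),np.diff(r*np.sin(a))].round(4)
E
python3 - <<'E'
from h import *
c=camera("side");save(c,"s2.png")
im=c["image"][150:360,210:490,::-1];cv2.imwrite("pics/s2c.png",cv2.resize(im,(800,600),interpolation=2))
print(arc(.3,1.57,14).tolist())
E
```

```text
[[0.0022, 0.0061], [0.0028, 0.0059], [0.0033, 0.0056], [0.0038, 0.0053], [0.0042, 0.005], [0.0047, 0.0046], [0.0051, 0.0041], [0.0054, 0.0036], [0.0057, 0.0031], [0.006, 0.0026], [0.0062, 0.002], [0.0064, 0.0015], [0.0065, 0.0009], [0.0065, 0.0003]]
```

View pics/s2c.png

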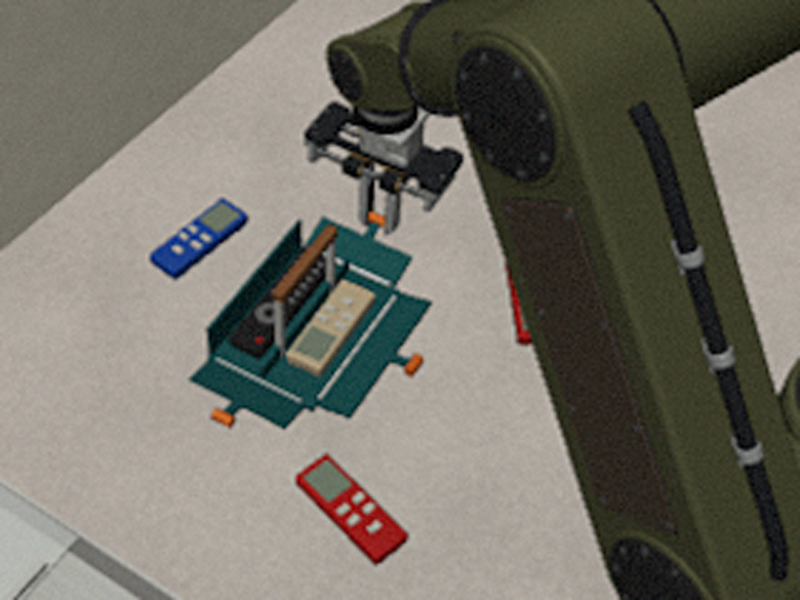

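The picture shows the fingers around the right barrel at about (342,227), and the width of 23.8 mm confirms the grip. Next I swing the panel.

>>> jog_arm(rows=[[[0.0022,0,-0.0061],0,0.02],[[0.0028,0,-0.0059],0,0.02],[[0.0033,0,-0.0056],0,0.02],[[0.0038,0,-0.0053],0,0.02],[[0.0042,0,-0.005],0,0.02],[[0.0047,0,-0.0046],0,0.02],[[0.0051,0,-0.0041],0,0.02],[[0.0054,0,-0.0036],0,0.02],[[0.0057,0,-0.0031],0,0.02],[[0.006,0,-0.0026],0,0.02],[[0.0062,0,-0.002],0,0.02],[[0,0,0],0,0.02]])

```text
time_s: 5.48
ee_pos: [0.5821, -0.1005, 0.0659]
eef_rot: [3.141, -0.0, 1.655]
force: [-2.9, -1.0, 6.5]
grip_width: 0.0239
grip_force: 6.0
```

>>> jog_arm(rows=[[[0.0064,0,-0.0015],0,0.02],[[0.0065,0,-0.0009],0,0.02],[[0.0065,0,-0.0003],0,0.02],[[0,0,0],0,0.02],[[0,0,0],0,0.02]])

```text
time_s: 5.9
ee_pos: [0.5805, -0.0815, 0.0682]
eef_rot: [3.141, -0.0, 1.655]
force: [-0.4, 0.5, 6.3]
grip_width: 0.0237
grip_force: 6.0
```

Run:
```python
from h import *
c=camera("side")
im=c["image"][150:360,210:490,::-1];cv2.imwrite("pics/s3c.png",cv2.resize(im,(800,600),interpolation=2))
print(orange(c,(270,400,170,330)))
```

```text
[((np.float64(332.3), np.float64(226.9)), 15), ((np.float64(354.2), np.float64(277.3)), 23), ((np.float64(287.7), np.float64(295.6)), 22)]
```

View pics/s3c.png

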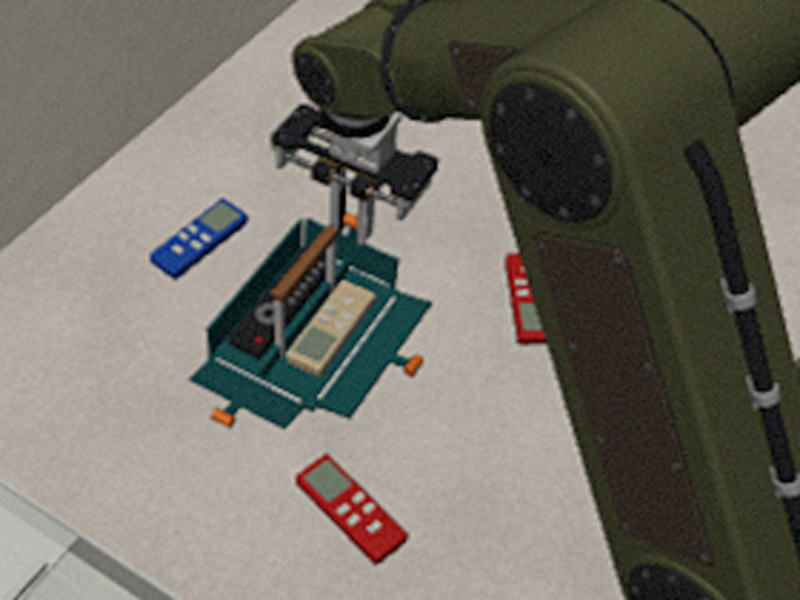

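The right panel now looks upright, with its barrel at (332,227). A small extra push will seat it on its stop, then I release and rise.

>>> jog_arm(rows=[[[0.002,0,-0.001],0,0.02],[[0.002,0,0],0,0.02],[[0,0,0],0,0.02]])

```text
time_s: 6.2
ee_pos: [0.5797, -0.0777, 0.0686]
eef_rot: [-3.141, -0.0, 1.655]
force: [0.1, 0.0, -1.9]
grip_width: 0.0236
grip_force: 6.0
```

>>> jog_arm(rows=[[[0,0,0],0,0.06],[[0,0,0],0,0.06],[[0,0,0],0,0.06],[[0,0,0],0,0.06],[[0,0,-0.03],0,0.06],[[0,0,-0.035],0,0.06],[[0,0,-0.035],0,0.06],[[0,0,-0.03],0,0.06],[[0,0,0],0,0.06]])

```text
time_s: 6.95
ee_pos: [0.5819, -0.0787, 0.2056]
eef_rot: [3.133, 0.003, 1.654]
force: [0.0, 0.1, 0.6]
grip_width: 0.0601
grip_force: 0.0
```

>>> jog_arm(rows=[[[0.0335,0,0],0,0.06],[[0.0335,0,0],0,0.06],[[0.0335,0,0],0,0.06],[[0.0335,0,0],0,0.06],[[0.0335,0,0],0,0.06],[[0.0335,0,0],0,0.06],[[0.0335,0,0],0,0.06],[[0.034,0,0],0,0.06],[[0,0,0.035],0,0.06],[[0,0,0.035],0,0.06],[[0,0,0.03],0,0.06],[[0,0,0],0,0.06]])

```text
time_s: 7.95
ee_pos: [0.5546, 0.1886, 0.0929]
eef_rot: [-3.132, 0.002, 1.655]
force: [-0.4, -0.4, -1.2]
grip_width: 0.0599
grip_force: 0.0
```

Run:
```python
from h import *
c=camera("side");print(orange(c,(270,400,170,330)));c=camera("top");print(orange(c,(240,400,220,330)));print(get_obs()["ee_pos"])
```

```text
[((np.float64(354.2), np.float64(277.2)), 21), ((np.float64(287.6), np.float64(295.6)), 21)]
[((np.float64(365.0), np.float64(245.8)), 26), ((np.float64(328.0), np.float64(300.0)), 21)]
[0.55749615 0.18907771 0.09922246]
```

>>> jog_arm(rows=[[[0,0,0.03],0,0.06],[[0,0,0.025],0,0.06],[[0,0,0.025],0,0.06],[[0,0,0],0,0.06],[[0,0,0],0,0.02],[[0,0,0],0,0.02],[[0,0,0],0,0.02],[[0,0,0],0,0.02],[[0,0,0],0,0.02],[[0,0,0],0,0.02]])

```text
time_s: 8.88
ee_pos: [0.558, 0.1893, 0.0198]
eef_rot: [3.14, -0.0, 1.655]
force: [0.1, 0.1, 0.5]
grip_width: 0.0239
grip_force: 5.9
```

>>> jog_arm(rows=[[[-0.0022,0,-0.0061],0,0.02],[[-0.0028,0,-0.0059],0,0.02],[[-0.0033,0,-0.0056],0,0.02],[[-0.0038,0,-0.0053],0,0.02],[[-0.0042,0,-0.005],0,0.02],[[-0.0047,0,-0.0046],0,0.02],[[-0.0051,0,-0.0041],0,0.02],[[-0.0054,0,-0.0036],0,0.02],[[-0.0057,0,-0.0031],0,0.02],[[-0.006,0,-0.0026],0,0.02],[[-0.0062,0,-0.002],0,0.02],[[0,0,0],0,0.02]])

```text
time_s: 9.88
ee_pos: [0.5619, 0.1387, 0.0675]
eef_rot: [3.141, 0.0, 1.654]
force: [-3.9, 0.7, 7.3]
grip_width: 0.0242
grip_force: 6.0
```

>>> jog_arm(rows=[[[-0.0064,0,-0.0015],0,0.02],[[-0.0065,0,-0.0009],0,0.02],[[-0.0065,0,-0.0003],0,0.02],[[-0.002,0,0],0,0.02],[[-0.002,0,0],0,0.02],[[0,0,0],0,0.02],[[0,0,0],0,0.02]])

```text
time_s: 10.47
ee_pos: [0.5639, 0.1158, 0.0699]
eef_rot: [3.141, 0.001, 1.654]
force: [-2.8, 0.4, 6.3]
grip_width: 0.0237
grip_force: 6.0
```

Release and rise, then go to the near barrel. That takes a turn of +90° in tool terms, back to yaw 0.084.

>>> jog_arm(rows=[[[0,0,0],0,0.06],[[0,0,0],0,0.06],[[0,0,0],0,0.06],[[0,0,0],0,0.06],[[0,0,-0.03],0,0.06],[[0,0,-0.035],0,0.06],[[0,0,-0.035],0,0.06],[[0,0,-0.03],0,0.06],[[0,0,0],0,0.06]])

```text
time_s: 11.22
ee_pos: [0.5656, 0.1169, 0.206]
eef_rot: [3.132, -0.0, 1.655]
force: [1.3, 1.1, 0.7]
grip_width: 0.06
grip_force: 0.0
```

>>> jog_arm(rows=[[[-0.012,-0.012,0],0,0.06],[[-0.012,-0.012,0],0,0.06],[[-0.012,-0.012,0],0,0.06],[[-0.012,-0.012,0],0,0.06],[[-0.012,-0.012,0],0,0.06],[[-0.012,-0.012,0],0,0.06],[[-0.012,-0.012,0],0,0.06],[[-0.012,-0.012,0],0,0.06],[[-0.012,-0.012,0],0,0.06],[[-0.012,-0.012,0],0,0.06],[[0,0,0],0,0.06]])

```text
time_s: 12.13
ee_pos: [0.4529, -0.0144, 0.1993]
eef_rot: [-3.141, 0.0, 1.653]
force: [0.1, -0.1, -0.8]
grip_width: 0.0599
grip_force: 0.0
```

>>> jog_arm(rows=[[[0,0,0],6.92,0.06],[[0,0,0],6.92,0.06],[[0,0,0],6.92,0.06],[[0,0,0],6.92,0.06],[[0,0,0],6.92,0.06],[[0,0,0],6.92,0.06],[[0,0,0],6.92,0.06],[[0,0,0],6.92,0.06],[[0,0,0],6.92,0.06],[[0,0,0],6.92,0.06],[[0,0,0],6.92,0.06],[[0,0,0],6.92,0.06]])

```text
time_s: 13.13
ee_pos: [0.4545, -0.0125, 0.1993]
eef_rot: [-3.142, 0.0, 0.199]
force: [0.3, 0.3, -0.8]
grip_width: 0.0599
grip_force: 0.0
```

>>> jog_arm(rows=[[[0,0,0],6.92,0.06],[[0,0,0],0,0.06]])

```text
time_s: 13.3
ee_pos: [0.4544, -0.0126, 0.1993]
eef_rot: [-3.142, 0.0, 0.079]
force: [0.1, -0.5, 0.5]
grip_width: 0.06
grip_force: 0.0
```

Run:
```python
from h import *
np.set_printoptions(precision=4,suppress=True)
s=camera("side");A=orange(s,(270,400,170,330));t=camera("top");B=orange(t,(240,400,220,330));print(A,B,get_obs()["ee_pos"])
for a,_ in A:
    for b,_ in B:
        rs=[ray(s,*a),ray(t,*b)];p=tri(rs);e=np.linalg.norm(np.cross(p-rs[0][0],rs[0][1]))
        if e<.006:print(a,b,p,e)
```

```text
[((np.float64(332.7), np.float64(227.7)), 18), ((np.float64(298.4), np.float64(270.6)), 32), ((np.float64(354.5), np.float64(277.0)), 18)] [((np.float64(365.0), np.float64(245.0)), 21), ((np.float64(288.2), np.float64(247.2)), 27)] [ 0.4543 -0.0127  0.1994]
(np.float64(332.7), np.float64(227.7)) (np.float64(365.0), np.float64(245.0)) [ 0.5819 -0.0832  0.089 ] 0.0003978012353396616
(np.float64(298.4), np.float64(270.6)) (np.float64(288.2), np.float64(247.2)) [0.5623 0.1265 0.0911] 0.001380991999201882
```

>>> jog_arm(rows=[[[-0.01,-0.011,0.02],0,0.06],[[-0.01,-0.0105,0.02],0,0.06],[[0,0,0.03],0,0.06],[[0,0,0.03],0,0.06],[[0,0,0.03],0,0.06],[[0,0,0.03],0,0.06],[[0,0,0.022],0,0.06],[[0,0,0],0,0.06],[[0,0,0],0,0.06]])

```text
time_s: 14.15
ee_pos: [0.4321, 0.0069, 0.0175]
eef_rot: [-3.141, 0.002, 0.087]
force: [0.5, -0.6, 0.5]
grip_width: 0.0595
grip_force: 0.0
```

>>> jog_arm(rows=[[[0,0,0],0,0.02],[[0,0,0],0,0.02],[[0,0,0],0,0.02],[[0,0,0],0,0.02],[[0,0,0],0,0.02],[[0,0,0],0,0.02],[[0,0,0],0,0.02]])

```text
time_s: 14.73
ee_pos: [0.4325, 0.0067, 0.0179]
eef_rot: [3.141, -0.0, 0.085]
force: [0.1, -0.8, -0.0]
grip_width: 0.0238
grip_force: 6.0
```

>>> jog_arm(rows=[[[0.0022,0,-0.0061],0,0.02],[[0.0028,0,-0.0059],0,0.02],[[0.0033,0,-0.0056],0,0.02],[[0.0038,0,-0.0053],0,0.02],[[0.0042,0,-0.005],0,0.02],[[0.0047,0,-0.0046],0,0.02],[[0.0051,0,-0.0041],0,0.02],[[0.0054,0,-0.0036],0,0.02],[[0.0057,0,-0.0031],0,0.02],[[0.006,0,-0.0026],0,0.02],[[0.0062,0,-0.002],0,0.02],[[0,0,0],0,0.02]])

```text
time_s: 15.73
ee_pos: [0.4832, 0.0111, 0.0662]
eef_rot: [3.141, -0.002, 0.084]
force: [-2.0, -1.6, 7.6]
grip_width: 0.024
grip_force: 6.0
```

>>> jog_arm(rows=[[[0.0064,0,-0.0015],0,0.02],[[0.0065,0,-0.0009],0,0.02],[[0.0065,0,-0.0003],0,0.02],[[0.002,0,0],0,0.02],[[0.002,0,0],0,0.02],[[0,0,0],0,0.02],[[0,0,0],0,0.02]])

```text
time_s: 16.32
ee_pos: [0.5057, 0.0129, 0.0686]
eef_rot: [3.141, -0.002, 0.084]
force: [-0.1, 0.2, 5.7]
grip_width: 0.0239
grip_force: 6.0
```

>>> jog_arm(rows=[[[0,0,0],0,0.06],[[0,0,0],0,0.06],[[0,0,0],0,0.06],[[0,0,0],0,0.06],[[0,0,-0.03],0,0.06],[[0,0,-0.035],0,0.06],[[0,0,-0.035],0,0.06],[[-0.03,0,-0.03],0,0.06],[[-0.03,0,0],0,0.06],[[-0.03,0,0],0,0.06],[[-0.03,0,0],0,0.06],[[0,0,0],0,0.06]])

```text
time_s: 17.32
ee_pos: [0.3825, 0.0028, 0.1977]
eef_rot: [3.142, 0.0, 0.084]
force: [-1.0, 0.0, 0.1]
grip_width: 0.0601
grip_force: 0.0
```

Run:
```python
from h import *
np.set_printoptions(precision=4,suppress=True)
s=camera("side");A=orange(s,(270,400,170,330));t=camera("top");B=orange(t,(240,400,220,330));print(A,B,get_obs()["ee_pos"])
for a,_ in A:
    for b,_ in B:
        rs=[ray(s,*a),ray(t,*b)];p=tri(rs);e=np.linalg.norm(np.cross(p-rs[0][0],rs[0][1]))
        if e<.006:print(a,b,p,e)
for c,n in((s,"side"),(t,"top")):
    v,u=np.mgrid[0:480,0:640];K=c["K"];T_=c["world_from_camera"];r=c["range_z"]
    P=np.stack([(u-K[0,2])/K[0,0]*r,-(v-K[1,2])/K[1,1]*r,-r],-1)@T_[:3,:3].T+T_[:3,3]
    m=(abs(P[...,0]-.57)<.05)&(abs(P[...,1]-.02)<.07)&(P[...,2]>.105)&(P[...,2]<.14)
    Q=P[m];print(n,m.sum(),Q.mean(0),cv2.minAreaRect(Q[:,:2].astype(np.float32)))
    cv2.imwrite("pics/%s4.png"%n,cv2.resize(c["image"][195:330,240:420,::-1] ,(800,600),interpolation=2))
```

```text
[((np.float64(332.7), np.float64(227.7)), 18), ((np.float64(338.2), np.float64(257.8)), 21), ((np.float64(298.3), np.float64(270.5)), 31)] [((np.float64(365.0), np.float64(245.7)), 25), ((np.float64(288.1), np.float64(247.4)), 25), ((np.float64(328.5), np.float64(274.6)), 30)] [0.3858 0.0028 0.1982]
(np.float64(332.7), np.float64(227.7)) (np.float64(365.0), np.float64(245.7)) [ 0.5806 -0.0829  0.0896] 0.0013086274255293877
(np.float64(338.2), np.float64(257.8)) (np.float64(328.5), np.float64(274.6)) [0.4941 0.0117 0.0881] 0.0010740736324601242
(np.float64(298.3), np.float64(270.5)) (np.float64(288.1), np.float64(247.4)) [0.5619 0.1268 0.092 ] 0.0017875406100980008
side 182 [0.5722 0.0236 0.1225] ((0.5733920931816101, 0.01968289539217949), (0.01629706658422947, 0.12007317692041397), 4.1880202293396)
top 261 [0.5689 0.0166 0.1217] ((0.5691117644309998, 0.016702450811862946), (0.014989987947046757, 0.11518419533967972), 3.895064353942871)
```

View pics/side4.png

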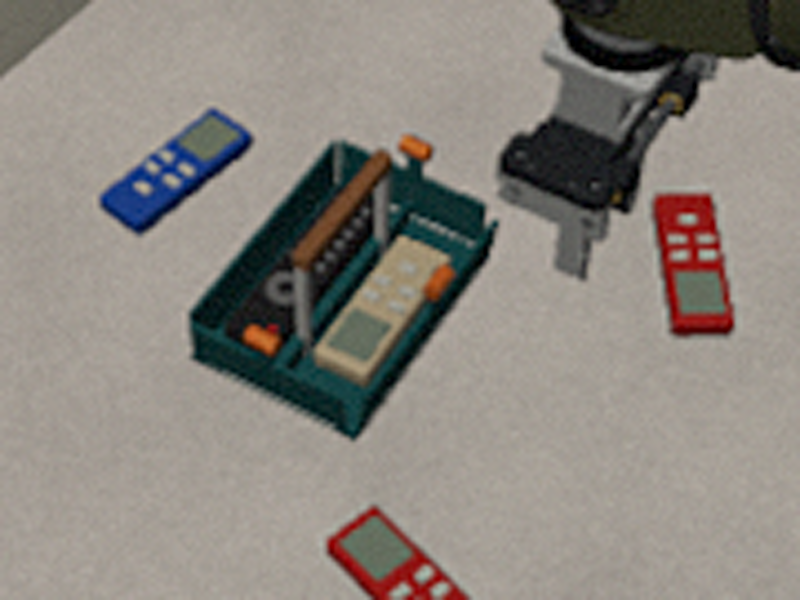

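View pics/top4.png

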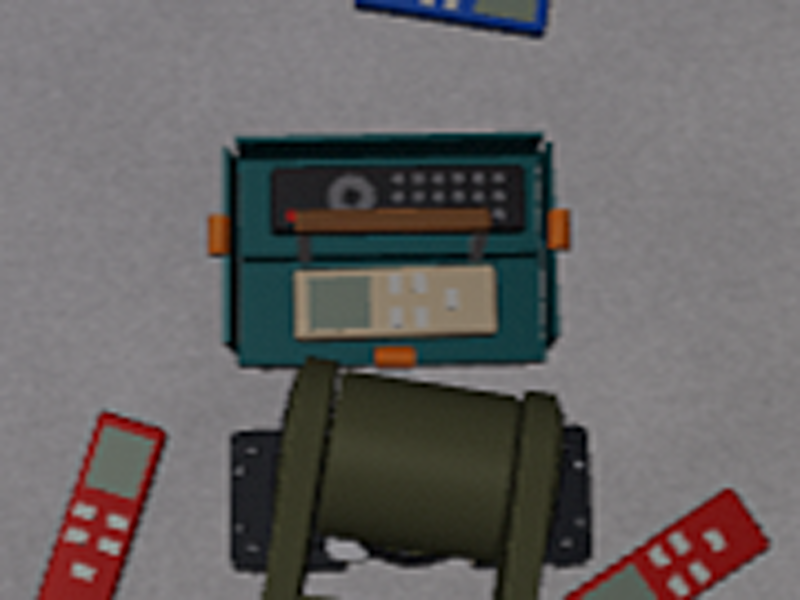

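The side and top views show all three panels raised, with barrels at top-image (288,247), (365,246) and (328,275), and both remotes on the base. By triangulation the left and near panels may still lean out about 5°. I'll nudge both from outside with closed fingers.

>>> jog_arm(rows=[[[0.03,0,0],0,0],[[0.035,0,0],0,0],[[0,0,0.03],0,0],[[0,0,0.03],0,0],[[0,0,0.035],0,0],[[0,0,0.033],0,0],[[0,0,0],0,0],[[0,0,0],0,0],[[0,0,0],0,0]])

```text
time_s: 18.17
ee_pos: [0.4519, 0.0083, 0.0712]
eef_rot: [3.141, -0.002, 0.084]
force: [0.3, -0.3, 0.6]
grip_width: 0.0034
grip_force: 0.0
```

>>> jog_arm(rows=[[[0.008,0,0],0,0],[[0.008,0,0],0,0],[[0.004,0,0],0,0],[[0.003,0,0],0,0],[[0.003,0,0],0,0],[[0.003,0,0],0,0],[[0,0,0],0,0]])

```text
time_s: 18.75
ee_pos: [0.4799, 0.0108, 0.0698]
eef_rot: [-3.142, -0.0, 0.084]
force: [0.3, 0.7, -0.9]
grip_width: -0.0001
grip_force: 0.0
```

>>> jog_arm(rows=[[[0.002,0,0],0,0],[[0.002,0,0],0,0],[[0,0,0],0,0]])

```text
time_s: 19.0
ee_pos: [0.4838, 0.0111, 0.0697]
eef_rot: [3.142, -0.0, 0.084]
force: [-0.2, 0.6, -0.2]
grip_width: 0.0004
grip_force: 0.0
```

>>> jog_arm(rows=[[[0.002,0,0],0,0],[[0,0,0],0,0]])

```text
time_s: 19.17
ee_pos: [0.4857, 0.0113, 0.0697]
eef_rot: [-3.142, -0.0, 0.084]
force: [-0.4, -0.1, -0.1]
grip_width: 0.0007
grip_force: 0.0
```

>>> jog_arm(rows=[[[0.002,0,0],0,0],[[0,0,0],0,0]])

```text
time_s: 19.33
ee_pos: [0.4871, 0.0114, 0.0696]
eef_rot: [-3.142, 0.001, 0.084]
force: [-5.8, -0.5, 2.9]
grip_width: 0.0009
grip_force: 2.1
```

The near panel is on its stop (5.8 N). Now the left one.

>>> jog_arm(rows=[[[-0.03,0,0],0,0],[[0,0,-0.04],0,0],[[0,0,-0.04],0,0],[[0,0,-0.04],0,0],[[0,-0.03,0],0,0],[[0.0235,-0.0285,0],0,0],[[0.0235,-0.0285,0],0,0],[[0.0235,-0.03,0],0,0],[[0.0235,-0.03,0],0,0],[[0.0235,0,0],0,0],[[0,0,0],0,0],[[0,0,0],0,0]])

```text
time_s: 20.33
ee_pos: [0.5624, 0.1655, 0.1889]
eef_rot: [3.141, 0.001, 0.085]
force: [-0.7, 0.3, -0.9]
grip_width: 0.0007
grip_force: 0.0
```

>>> jog_arm(rows=[[[0,0,0.04],0,0],[[0,0,0.04],0,0],[[0,0,0.04],0,0],[[0,0,0],0,0],[[0,0.008,0],0,0],[[0,0.005,0],0,0],[[0,0.003,0],0,0],[[0,0.003,0],0,0],[[0,0.002,0],0,0],[[0,0,0],0,0]])

```text
time_s: 21.17
ee_pos: [0.5645, 0.144, 0.0708]
eef_rot: [-3.141, -0.002, 0.084]
force: [0.6, 0.4, -0.5]
grip_width: 0.0005
grip_force: 0.0
```

>>> jog_arm(rows=[[[0,0.003,0],0,0],[[0,0.002,0],0,0],[[0,0,0],0,0]])

```text
time_s: 21.42
ee_pos: [0.5645, 0.1391, 0.0698]
eef_rot: [3.142, -0.0, 0.084]
force: [0.1, -0.5, 1.0]
grip_width: 0.0004
grip_force: 0.0
```

>>> jog_arm(rows=[[[0,0.002,0],0,0],[[0,0,0],0,0]])

```text
time_s: 21.58
ee_pos: [0.5646, 0.1374, 0.0697]
eef_rot: [-3.141, 0.0, 0.084]
force: [0.3, 1.6, -0.1]
grip_width: 0.0004
grip_force: 0.6
```

>>> jog_arm(rows=[[[0,0.002,0],0,0],[[0,0,0],0,0]])

```text
time_s: 21.75
ee_pos: [0.5648, 0.1355, 0.0697]
eef_rot: [-3.141, -0.0, 0.084]
force: [0.5, 4.5, 0.7]
grip_width: 0.0006
grip_force: 1.6
```

>>> jog_arm(rows=[[[0,-0.02,0],0,0.0],[[0,0,-0.04],0,0],[[0,0,-0.04],0,0.06],[[0,0,-0.04],0,0.06],[[0,0.035,0],0,0.06],[[0,0.035,0],0,0.06],[[0,0.035,0],0,0.06],[[-0.004,0.0325,0],0,0.06],[[0,0,0],0,0.06],[[0,0,0],0,0.06]])

```text
time_s: 22.58
ee_pos: [0.5707, 0.0165, 0.1897]
eef_rot: [3.141, 0.0, 0.082]
force: [0.7, 0.1, 1.0]
grip_width: 0.0507
grip_force: 0.0
```

>>> jog_arm(rows=[[[0,0,0],-6.92,0.06],[[0,0,0],-6.92,0.06],[[0,0,0],-6.92,0.06],[[0,0,0],-6.92,0.06],[[0,0,0],-6.92,0.06],[[0,0,0],-6.92,0.06],[[0,0,0],-6.92,0.06],[[0,0,0],-6.92,0.06],[[0,0,0],-6.92,0.06],[[0,0,0],-6.92,0.06],[[0,0,0],-6.92,0.06],[[0,0,0],-6.92,0.06]])

```text
time_s: 23.58
ee_pos: [0.5707, 0.0192, 0.1896]
eef_rot: [-3.141, 0.0, 1.541]
force: [-0.0, 0.9, -0.5]
grip_width: 0.0599
grip_force: 0.0
```

>>> jog_arm(rows=[[[0,0,0],-6.92,0.06],[[0,0,0],0,0.06]])

```text
time_s: 23.75
ee_pos: [0.5707, 0.0191, 0.1896]
eef_rot: [-3.141, 0.0, 1.662]
force: [-0.4, 0.7, -0.7]
grip_width: 0.0598
grip_force: 0.0
```

Run:
```python
from h import *
s=camera("side");print(orange(s,(270,400,170,330)),get_obs()["ee_pos"],get_obs()["eef_rot"])
cv2.imwrite("pics/s5.png",cv2.resize(s["image"][165:300,240:420,::-1] ,(800,600),interpolation=2))
```

```text
[((np.float64(333.2), np.float64(227.5)), 17), ((np.float64(335.9), np.float64(256.2)), 22), ((np.float64(299.6), np.float64(268.5)), 31)] [0.57070099 0.01895427 0.18962327] [-3.14138105e+00  2.82097858e-05  1.65371671e+00]
```

View pics/s5.png

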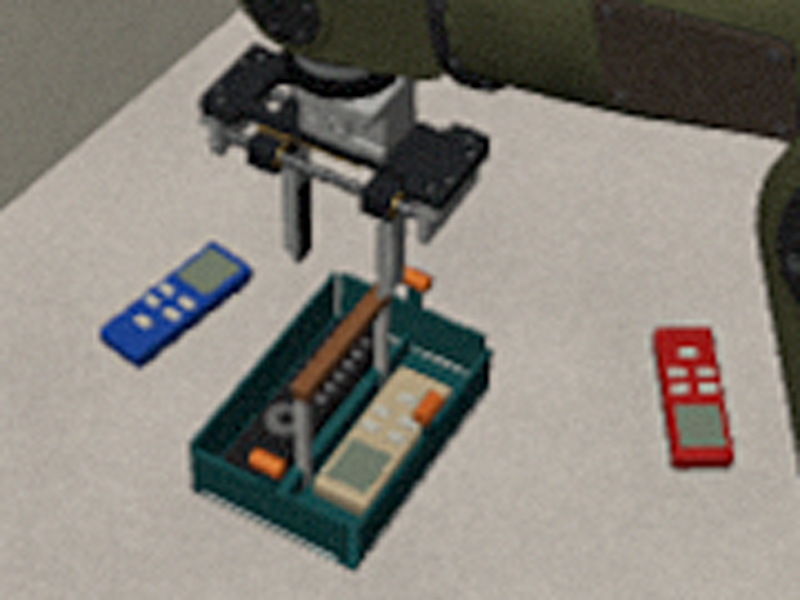

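The gripper straddles the bar, with the fingers on both sides around (322,225), above the upright box. Lower by 94 mm and grip.

>>> jog_arm(rows=[[[0,0,0.03],0,0.06],[[0,0,0.03],0,0.06],[[0,0,0.034],0,0.06],[[0,0,0],0,0.06],[[0,0,0],0,0],[[0,0,0],0,0],[[0,0,0],0,0],[[0,0,0],0,0],[[0,0,0],0,0],[[0,0,0],0,0],[[0,0,0],0,0],[[0,0,0],0,0]], squeeze=35)

```text
time_s: 24.8
ee_pos: [0.5713, 0.018, 0.0962]
eef_rot: [3.14, 0.0, 1.654]
force: [-0.7, -0.2, -6.0]
grip_width: 0.0138
grip_force: 35.0
```

>>> jog_arm(rows=[[[0,0,-0.002],0,0],[[0,0,-0.004],0,0],[[0,0,-0.007],0,0],[[0,0,-0.01],0,0],[[0,0,-0.012],0,0],[[0,0,-0.015],0,0],[[0,0,-0.015],0,0],[[0,0,-0.013],0,0],[[0,0,-0.011],0,0],[[0,0,-0.008],0,0],[[0,0,-0.005],0,0],[[0,0,-0.003],0,0]])

```text
time_s: 25.8
ee_pos: [0.5708, 0.018, 0.2014]
eef_rot: [3.141, 0.0, 1.654]
force: [-0.7, -0.2, -6.4]
grip_width: 0.0137
grip_force: 35.0
```

>>> jog_arm(rows=[[[0,0,0],0,0],[[0,0,0],0,0],[[0,0,0],0,0],[[0,0,0],0,0],[[0,0,0],0,0],[[0,0,0],0,0],[[0,0,0],0,0],[[0,0,0],0,0]])

```text
time_s: 26.47
ee_pos: [0.5707, 0.018, 0.2006]
eef_rot: [-3.141, -0.0, 1.655]
force: [0.8, -0.1, -6.1]
grip_width: 0.0141
grip_force: 35.0
```

Run:
```python
from h import *
np.set_printoptions(precision=4,suppress=True)
s=camera("side");A=orange(s,(240,420,130,330));t=camera("top");B=orange(t,(240,420,200,330))
for a,_ in A:
    for b,_ in B:
        rs=[ray(s,*a),ray(t,*b)];p=tri(rs);e=np.linalg.norm(np.cross(p-rs[0][0],rs[0][1]))
        if e<.006:print(a,b,p,e)
cv2.imwrite("pics/s6.png",cv2.resize(s["image"][150:285,240:420,::-1] ,(800,600),interpolation=2))
```

```text
(np.float64(299.0), np.float64(246.5)) (np.float64(289.5), np.float64(238.6)) [0.5626 0.1172 0.1946] 0.0015559298996772495
```

View pics/s6.png

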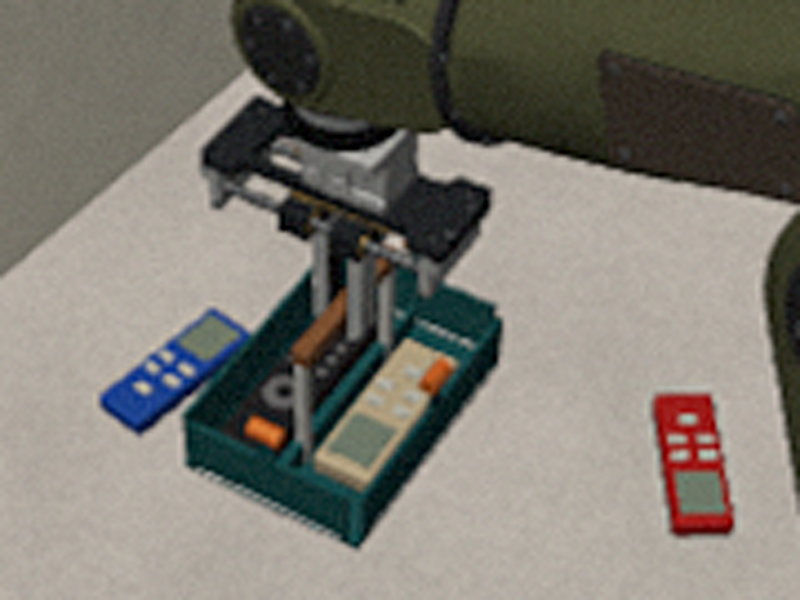

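The side view shows the caddy lifted, level, closed and holding both remotes. It has risen about 105 mm, and the left barrel is over its hinge at y = 0.117.

```bash
python3 -c "
from station import *
print(hand_in())"
```

```text
the job is handed in; nothing more can be done
None
```

I folded all three panels upright and handed in with the caddy held level by its handle, both remotes inside and about 10 cm above the sideboard; `hand_in()` returned no verdict.

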